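# Tip the ring light over, LEDs up

## Task

Two ring lights stand on edge on the red mat of the repair bench. With a light push from a fingertip, tip the larger one over where it stands so that it lies flat on the mat with its LEDs facing up; do not pick it up. Leave the smaller ring light standing and the opened phone where it is, and do not let the light come down on the phone.

Things in the scene. Friction and masses are not known exactly. Their poses are not given: they have to be found in the camera images.
- ring_light: Larger ring light, black, 140 g: ring 90 mm across, hole 60, 20 thick, standing on a block 44 wide, 20 thick, 22 tall; 105 mm tall in all. Origin: centre of the block's underside; z up through the ring (its centre at 60); x out of the face with 16 white LEDs (at +10), which looks away from the robot within 60 deg. Falls once leant past 11 deg; the space behind its plain face is free.
- small_ring: The smaller ring light, the same shape and make, also standing on its block on the mat: outer diameter 60 mm, 18 mm thick, 71 mm tall, 70 g. Origin: centre of its block's underside; z up, x out of its LED face. To be left standing. The two lights may stand in either order, left or right, about 220 mm apart.
- phone: Opened phone, back cover off, 150 x 72 x 8 mm, lying on the mat between the lights and the robot. Origin: centre of its underside; its long side is y. To be left alone.
- mat: Red work mat fixed to the bench, 360 (x) x 500 (y) x 5 mm thick. Origin: centre of its underside at bench height, so its top is 5 mm above the bench. It also carries tweezers, a small jar (28 mm tall) and a screwdriver along its far edge.
Mind the look-alikes: they are no part of the job. What is shaped like the small_ring but pink is not meant.

How it is judged (in metres and radians):
At the end, for the whole second after the job is handed in: The larger ring light lies at rest flat on the mat, LED face up within 10 degrees, its block within 60 mm of where it stood; the smaller ring light still stands (within 10 degrees and 15 mm of where it was) and the phone is within 15 mm of where it was (angle between ring_light's own x axis and vertical below 0.17 rad and z of ring_light in the frame of mat below 0.022 m and distance of ring_light from where it was at the start of the episode below 0.06 m and linear speed of ring_light below 0.02 m/s and angle between small_ring's own z axis and vertical below 0.17 rad and distance of each of small_ring, phone from where it was at the start of the episode below 0.015 m); the robot touches nothing.
It fails at once if the larger ring light is lifted: its block rises more than 45 mm above the mat (z of ring_light in the frame of mat above 0.05 m).
It fails at once if the larger ring light is pushed harder than 15 N (contact force between the fingers and ring_light above 15 N).
It fails at once if the larger ring light comes down on the phone (contact force between ring_light and phone above 0.2 N).
It fails at once if the smaller ring light is tipped over (angle between small_ring's own z axis and vertical above 0.5 rad).
It also fails if it takes over 24 s, if anything falls off the work surface, if the arm or the gripper's body presses on something with over 40 N, if the wrist force passes 120 N, or if a joint passes its speed limit or range.

## Robot

A 6-joint arm with a two-finger parallel gripper is mounted at the origin on the work surface. World frame = base frame: x ahead of the robot, y to its left, z up, the work surface at z = 0. Lengths are in mm, angles in rad, forces in N, time in s.
With the tool pointing down it reaches from about 275 to 1000 mm from the base axis. Payload 8.4 kg.
Tool frame: the origin (TCP) lies midway between the tips of the shut fingers; the grasp point (between the pads) lies 19 mm behind it; z points along the fingers, y is the direction in which the jaws open and shut (so a half turn about z gives the same grasp; the last joint's range is limited). The gripper opens to 85 mm and grips with 20 to 120 N. Pads are 22 mm wide; open, the fingers measure 114 mm over their backs; the gripper's body (76 mm by 85 mm) begins 54 mm behind the grasp point. The pads swing forward as they close: fully open they stand 13 mm farther back than shut.
Start: joints at [1.193, 0.353, 1.633, -0, 1.155, -0.002], TCP at [229.384, 581.387, 231.281] pointing down, gripper open.
Joint ranges: [-2.63, 2.63], [-0.92, 2.1], [0.06, 2.66], [-1.3, 4.44], [0, 2.69], [-3.02, 3.02]. Speed limits (rad/s): [2.22, 2.22, 2.79, 3.14, 3.14, 3.14].

## Interface

Orientations are given as [roll, pitch, yaw] about the fixed x, y, z axes, in that order (R = Rz(yaw) Ry(pitch) Rx(roll)).
In Python, from rig import r gives the robot as it stands. The module is installed in compiled form; this text tells all that it offers.
- The arm moves only by the tool drive_tool, never from a script. Its argument "moves" is a list of rows, each a list of 3 entries, a list of its own where there are three numbers: the closure, from 0 (fully open) to 1 (shut), then the shift along the tool's x, y, z in cm, then the turn about the tool's z in degrees. In form: [[claw, [dx, dy, dz], roll], ...]. A call has 1 to 12 rows; each row is the pose to reach, as a shift and turn from the pose measured when the call began, along the tool's axes at that moment; what a row does not reach only later rows make up. A row lasts 1/8 s, in which the tool goes at most 62.5 mm and 10.7 degrees, less where a joint would pass 70% of its speed; a pose out of reach is approached as far as the arm can. A call with a gripper value outside its range is refused whole. The fingers move at their own pace and stop on an object; "grip_force" is the grip in N (left out, the last holds). Time passes only in rows, so rows that repeat a pose let the fingers close. It gives the time, the measured TCP pose, the force and the opening at its end, in the units of the state.
- r.sense(): the state, without advancing time (a new reading comes with each control period).
- r.grab_frame(name): name is "scene" or "top" or "wrist"; returns a dict with "color" (384x512x3 uint8, red, green, blue), "fx", "fy", "cx", "cy" (pixels), "pose" (4x4, takes a point from camera to world coordinates); the wrist camera has in their place "hand_eye" (4x4, takes a point from camera to tool coordinates, whose origin is the TCP and whose axes are the flange's). Camera axes: x right, y up, looking along -z (the intrinsics and any distortion apply to the point x, -y, -z); pixel columns grow to the right and rows downward; lengths in mm; the calibration is good to about 2 mm. A picture is of the moment at which its call begins: read the wrist's pose just before it. There is no depth.
- r.sign_off(): hands the job in, once; it reports no verdict.
Trained networks look in the newest picture that a camera, given by its name, has taken for a name from the list of things; names that differ only in an ending like _2 or _b are one class to them, and where a whole thing is asked for, a point or a joint stands for the part that bears it (a point fixed in the world has none). Each returns a list of dicts, best first, with "score" (0 to 1); they miss things now and then, are a little off and sometimes report something else, mostly with a low value. They report only what shows in the picture. A call takes as long as a camera call. They do not tell look-alikes from the thing itself.
- r.outline_of(thing, camera): "mask" (384x512 bool, what is visible of it) and "at" ([column, row] in pixels, amid what is visible of it).
- r.spot_point(thing, camera): "at" ([column, row] in pixels: a listed point, or the origin of a listed thing).
The state is a dict: "clock": time; "qpos": joint angles; "qvel": joint speeds; "joint_efforts": joint torques, N m; "eef_pos": TCP position; "tcp_rot": TCP orientation; "contact_force": force on the tool from outside, world axes, zero at the start; "wrist_torque": the same for the moment, N m; "opening": opening from 0.0 (shut) to 1.0 (fully open).
Only numpy, scipy, OpenCV 4.12 (cv2) and the standard library are available. Lean on these libraries where they do the work, as an engineer would, in place of code of your own. Each camera call takes 0.05 s, during which the arm holds its last target.

## Working session

There is one attempt and no reset: what is moved stays moved. The work goes in short steps, Python scripts to look and compute and a tool call to move; the robot and the scene stay as the last step left them, time stands still between calls to the robot, and variables do not carry over. Pictures are saved under pics/ and viewed, and the job is handed in when it is done.

Besides the shell and the picture viewer there is one more tool, called after "Call:" as name(argument=value, ...), one argument or row to a line, values as JSON. drive_tool: Moves the arm, as the interface text tells. Its arguments: {"type":"object","properties":{"moves":{"type":"array"},"grip_force":{"type":"number"}},"required":["moves"]}

```bash
mkdir -p pics
cat > h.py <<'E'
import numpy as np, cv2
from rig import r
def proj(f,P):
    T=np.linalg.inv(np.array(f["pose"])); p=T[:3,:3]@np.array(P,float)+T[:3,3]
    return np.array([f["cx"]+f["fx"]*p[0]/-p[2], f["cy"]+f["fy"]*(-p[1])/-p[2]])
def back(f,uv,z):
    T=np.array(f["pose"]); d=np.array([(uv[0]-f["cx"])/f["fx"],-(uv[1]-f["cy"])/f["fy"],-1.]); d=T[:3,:3]@d; o=T[:3,3]
    return o+d*(z-o[2])/d[2]
E
python3 - <<'E'
from h import *
s=r.sense(); print(s["clock"],s["eef_pos"],s["tcp_rot"],s["contact_force"])
for c in ["scene","top"]:
    f=r.grab_frame(c); cv2.imwrite(f"pics/{c}0.png",cv2.resize(f["color"][:,:,::-1],(768,576)))
    print(c,[k for k in f],np.round(f["pose"],3).tolist(),f["fx"],f["cx"])
    for t in ["ring_light","small_ring","phone"]:
        for o in r.spot_point(t,c): print(t,"spot",o["at"],o["score"],back(f,o["at"],5).round(1))
        for o in r.outline_of(t,c): print(t,"outl",o["at"],o["score"],o["mask"].sum())
E
```

```text
0.0 [229.22303818 580.92837074 230.55144237] [-3.14018098e+00 -8.41485245e-06  2.76574034e+00] [ 0.2667106  -0.09295998 -0.51773778]
scene ['color', 'fx', 'fy', 'cx', 'cy', 'pose'] [[-0.613, -0.681, 0.4, 984.153], [0.79, -0.536, 0.299, 183.264], [0.011, 0.5, 0.866, 826.604], [0.0, 0.0, 0.0, 1.0]] 396.00738314692154 257.8913797960964
ring_light spot [322.2, 237.4] 0.6 [604.2  83.    5. ]
ring_light outl [326.5, 225.0] 0.75 623
small_ring spot [202.5, 250.8] 0.87 [ 794.6 -107.7    5. ]
small_ring spot [149.5, 173.2] 0.77 [ 722.9 -346.3    5. ]
small_ring spot [164.5, 230.0] 0.64 [ 810.2 -209.1    5. ]
small_ring spot [251.7, 187.9] 0.51 [ 600.4 -122.6    5. ]
small_ring outl [162.3, 225.8] 0.87 282
small_ring outl [255.2, 181.8] 0.82 275
small_ring outl [200.8, 243.0] 0.67 423
small_ring outl [145.5, 164.1] 0.64 428
phone spot [316.8, 153.2] 0.87 [416.8 -56.    5. ]
phone outl [321.8, 153.4] 0.68 1394
top ['color', 'fx', 'fy', 'cx', 'cy', 'pose'] [[-0.025, 0.994, -0.107, 500.856], [-1.0, -0.026, -0.002, -76.383], [-0.005, 0.107, 0.994, 803.127], [0.0, 0.0, 0.0, 1.0]] 404.7517945227466 251.04189284269032
ring_light spot [169.4, 186.3] 0.62 [605.1  87.6   5. ]
ring_light spot [273.1, 183.3] 0.39 [ 605.7 -118.8    5. ]
ring_light outl [163.5, 182.0] 0.93 713
small_ring spot [262.3, 94.1] 0.96 [ 789.4 -102.5    5. ]
small_ring spot [269.8, 187.7] 0.92 [ 597.1 -112.     5. ]
small_ring spot [379.9, 119.9] 0.6 [ 729.1 -338.4    5. ]
small_ring spot [310.3, 80.2] 0.59 [ 816.1 -201.4    5. ]
small_ring outl [274.2, 179.7] 0.9 355
small_ring outl [386.2, 117.6] 0.78 420
small_ring outl [265.4, 88.1] 0.71 489
small_ring outl [313.7, 73.2] 0.58 572
phone spot [242.0, 278.9] 0.9 [420.4 -52.7   5. ]
phone outl [240.8, 278.3] 0.66 2948
```

View pics/scene0.png

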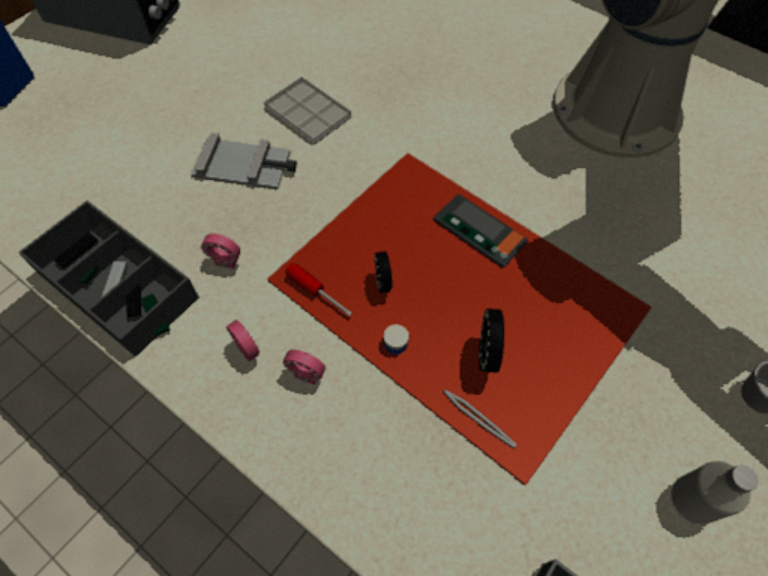

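View pics/top0.png

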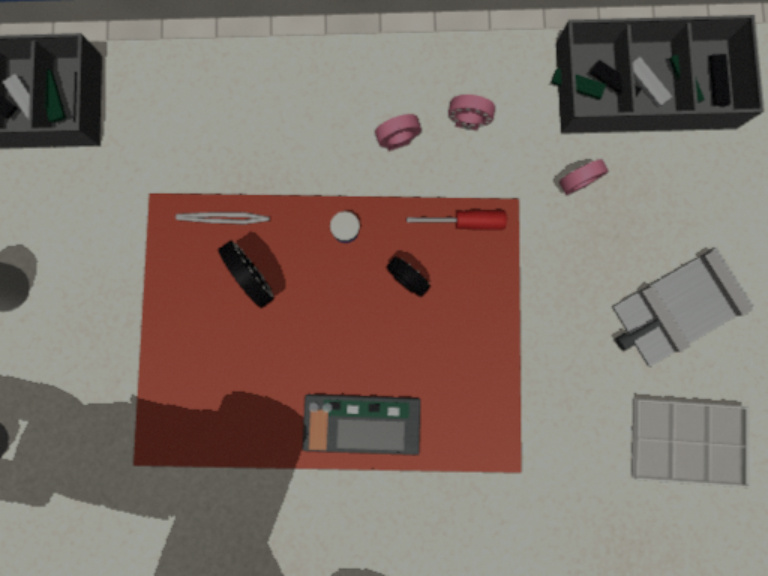

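The larger light is at about (246,273) in the top view with the phone at (362,425). The LEDs seem to be on its right side. I'll fit its pose by matching silhouettes in both cameras.

```bash
cat > fit.py <<'E'
from h import *
from scipy.optimize import minimize
def sil(f,x,y,yaw,R=45,ri=30,t=20,bw=44,bh=22,zc=60):
    c,s=np.cos(yaw),np.sin(yaw); S=4
    m=np.zeros((384*S,512*S),np.uint8)
    def P(p): return proj(f,[x+c*p[0]-s*p[1],y+s*p[0]+c*p[1],5+p[2]])
    a=np.linspace(0,2*np.pi,49)
    for i in range(48):
        q=[P((dx,rr*np.cos(b),zc+rr*np.sin(b))) for dx in(-t/2,t/2) for rr in(ri,R) for b in(a[i],a[i+1])]
        cv2.fillConvexPoly(m,cv2.convexHull((np.array(q)*S+S/2).round().astype(np.int32)),1)
    q=[P((dx,dy,z)) for dx in(-t/2,t/2) for dy in(-bw/2,bw/2) for z in(0,bh)]
    cv2.fillConvexPoly(m,cv2.convexHull((np.array(q)*S+S/2).round().astype(np.int32)),1)
    return cv2.resize(m.astype(np.float32),(512,384),interpolation=cv2.INTER_AREA)
def fit(cams,x0):
    def cost(p):
        e=0
        for f,m in cams:
            q=sil(f,p[0]*10,p[1]*10,p[2]*.1); e+=np.abs(q-m).sum()/m.sum()
        return e
    best=None
    for y0 in np.radians([-70,-55,-40,-20,0,30,55]):
        o=minimize(cost,[x0[0]/10,x0[1]/10,y0*10],method="Nelder-Mead",options=dict(xatol=.02,fatol=1e-3,initial_simplex=[[x0[0]/10,x0[1]/10,y0*10],[x0[0]/10+1,x0[1]/10,y0*10],[x0[0]/10,x0[1]/10+1,y0*10],[x0[0]/10,x0[1]/10,y0*10+3]]))
        if best is None or o.fun<best.fun: best=o
    return best.x[0]*10,best.x[1]*10,np.degrees(best.x[2]*.1),best.fun
E
python3 - <<'E'
from fit import *
L=[];ims=[]
for c in ["scene","top"]:
    f=r.grab_frame(c); o=r.outline_of("ring_light",c)[0]; print(o["at"],o["score"])
    L.append((f,o["mask"].astype(np.float32)))
    u,v=map(int,o["at"]); ims.append(cv2.resize(f["color"][v-40:v+40,u-40:u+40,::-1],(400,400),interpolation=cv2.INTER_CUBIC))
print(fit(L,(603,85)))
for l in L: print(fit([l],(603,85)))
cv2.imwrite("pics/crop.png",np.hstack(ims))
E
```

```text
[326.2, 224.7] 0.79
[163.7, 181.1] 0.62
(np.float64(604.4727012996947), np.float64(84.01040830507696), np.float64(123.44989500841345), np.float64(0.1122332215309143))
(np.float64(604.3898718010563), np.float64(83.57973483776362), np.float64(123.8108191999694), np.float64(0.059006210416555405))
(np.float64(604.3003466660398), np.float64(84.18867410130107), np.float64(-56.001822753554386), np.float64(0.04449152573943138))
```

View pics/crop.png

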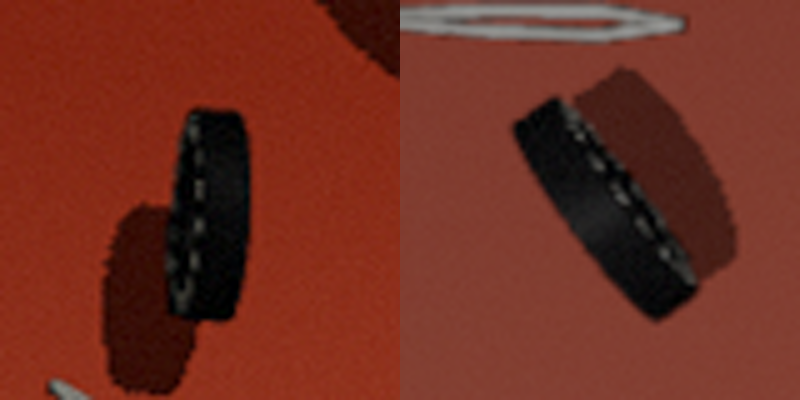

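Fitted pose: (604, 84), LED yaw about −56°, so the push goes along (−0.553, 0.833). First I'll travel high with the fingers shut to the LED side, turning the tool's x axis onto the push direction.

Call:
drive_tool(
  moves=[
    [1,[-5,-3,0],3],
    [1,[-10,-6.2,0],6],
    [1,[-15.5,-9.6,0],9],
    [1,[-21,-13,0],12],
    [1,[-26.5,-16.4,0],15],
    [1,[-32,-19.8,0],18],
    [1,[-37.5,-23.2,0],21],
    [1,[-43,-26.6,0],25],
    [1,[-48.5,-30,0],29],
    [1,[-54,-33.4,0],33],
    [1,[-57.7,-35.7,0],35],
    [1,[-57.7,-35.7,0],35],
  ],
)

```text
clock: 2.4
eef_pos: [637.2, 33.9, 231.0]
tcp_rot: [3.141, 0.001, 2.15]
contact_force: [-0.7, -0.1, 0.6]
opening: 0.004
```

Call:
drive_tool(
  moves=[
    [1,[0,0,4.5],0],
    [1,[0,0,9],0],
    [1,[0,0,12.5],0],
    [1,[0,0,13.3],0],
    [1,[0,0,13.3],0],
  ],
)

```text
clock: 3.02
eef_pos: [637.4, 34.3, 98.5]
tcp_rot: [3.141, 0.001, 2.151]
contact_force: [0.3, 0.7, 0.6]
opening: 0.001
```

Run:
```python
from h import *
f=r.grab_frame("top"); a=f["color"]
g=r.grab_frame("scene")["color"]
cv2.imwrite("pics/b.png",np.hstack([cv2.resize(a[100:250,90:240,::-1],(400,400)),cv2.resize(g[130:280,230:380,::-1],(400,400))]))
s=r.sense();print(s["eef_pos"],s["contact_force"])
```

```text
[638.36946992  34.12342372  99.75016561] [ 0.01695785 -0.57846446  0.30988398]
```

View pics/b.png

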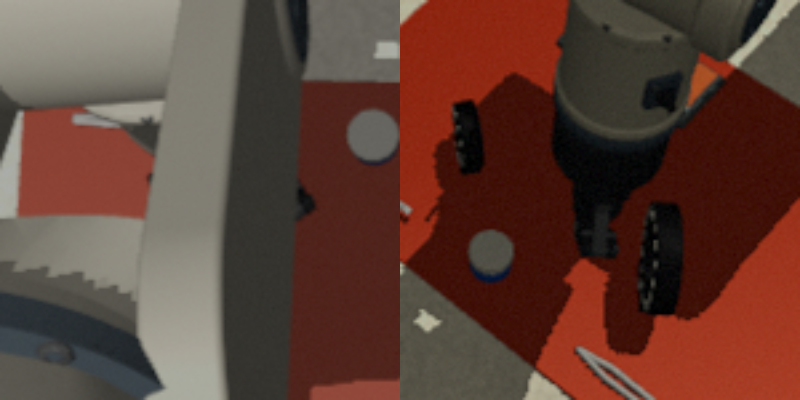

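Call:
drive_tool(
  moves=[
    [1,[0.8,0,0.3],0],
    [1,[1.6,0,0.3],0],
    [1,[2.3,0,0.3],0],
    [1,[2.8,0,0.3],0],
    [1,[3.1,0,0.3],0],
    [1,[3.4,0,0.3],0],
    [1,[3.7,0,0.3],0],
    [1,[4.0,0,0.3],0],
    [1,[4.3,0,0.3],0],
    [1,[4.6,0,0.3],0],
    [1,[4.9,0,0.3],0],
    [1,[4.9,0,0.3],0],
  ],
)

```text
clock: 4.62
eef_pos: [611.4, 75.3, 96.6]
tcp_rot: [3.139, 0.002, 2.151]
contact_force: [-0.4, -0.0, -0.3]
opening: -0.003
```

Run:
```python
from h import *
g=r.grab_frame("scene")["color"]
cv2.imwrite("pics/c.png",cv2.resize(g[130:280,230:380,::-1],(500,500)))
s=r.sense();print(s["clock"],s["eef_pos"],s["contact_force"])
```

```text
4.675 [611.47297869  75.24393106  96.63305899] [ 0.38591378  0.66753476 -0.84617837]
```

View pics/c.png

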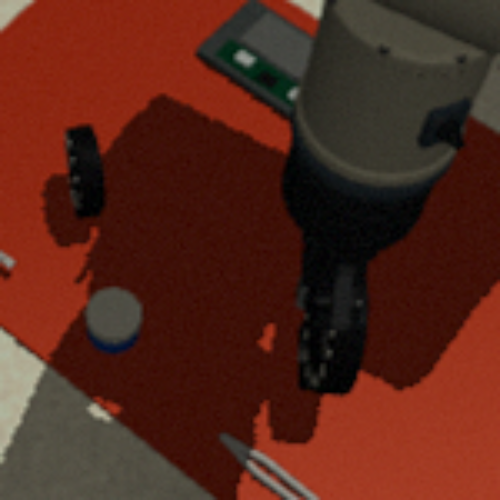

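The fingertip is on the LED face and the light is only slightly leant. I'll push on.

Call:
drive_tool(
  moves=[
    [1,[0.3,0,0],0],
    [1,[0.6,0,0],0],
    [1,[0.9,0,0],0],
    [1,[1.2,0,0],0],
    [1,[1.5,0,0],0],
    [1,[1.8,0,0],0],
    [1,[1.8,0,0],0],
    [1,[1.8,0,0],0],
  ],
)

```text
clock: 5.68
eef_pos: [601.7, 90.3, 96.6]
tcp_rot: [3.139, 0.002, 2.151]
contact_force: [-0.3, 1.1, 0.2]
opening: -0.002
```

Run:
```python
from h import *
g=r.grab_frame("scene")["color"]
cv2.imwrite("pics/d.png",cv2.resize(g[130:280,230:380,::-1],(500,500)))
s=r.sense();print(s["clock"],s["eef_pos"],s["contact_force"])
```

```text
5.725 [601.67280806  90.25615005  96.62531121] [-0.41869357 -0.27616228  0.09060636]
```

View pics/d.png

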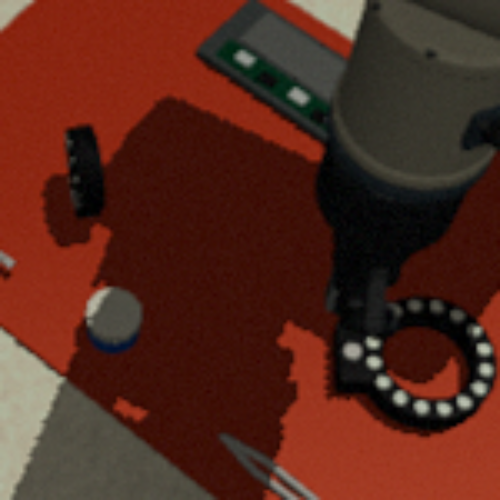

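It has fallen flat with the LEDs up. I'll back the tool straight up and off, then check.

Call:
drive_tool(
  moves=[
    [1,[-0.5,0,-3],0],
    [1,[-1,0,-7],0],
    [1,[-3,0,-12],0],
    [1,[-6,-5,-14],0],
    [1,[-6,-10,-14],0],
    [1,[-6,-15,-14],0],
    [1,[-6,-20,-14],0],
    [1,[-6,-25,-14],0],
    [1,[-6,-30,-14],0],
    [1,[-6,-30,-14],0],
  ],
)

```text
clock: 6.98
eef_pos: [380.7, -125.4, 236.0]
tcp_rot: [3.14, 0.002, 2.148]
contact_force: [-0.2, -0.4, -0.2]
opening: -0.001
```

Run:
```python
from h import *
for c in ["scene","top"]:
    f=r.grab_frame(c); g=f["color"]
    cv2.imwrite(f"pics/e_{c}.png",cv2.resize(g[:,:,::-1],(768,576)))
    for t in ["ring_light","small_ring","phone"]:
        for o in r.spot_point(t,c): print(c,t,o["at"],o["score"],back(f,o["at"],5).round(1))
s=r.sense();print(s["clock"],s["eef_pos"],s["contact_force"])
```

```text
scene ring_light [330.4, 237.9] 0.79 [593.7  98.3   5. ]
scene small_ring [199.6, 251.3] 0.83 [ 799.4 -111.9    5. ]
scene small_ring [149.9, 174.4] 0.71 [ 724.8 -343.     5. ]
scene small_ring [255.6, 188.5] 0.7 [ 595.9 -114.1    5. ]
scene small_ring [167.5, 233.2] 0.56 [ 811.7 -198.2    5. ]
scene phone [321.6, 152.8] 0.57 [408.1 -47.    5. ]
top small_ring [273.1, 183.9] 0.75 [ 604.5 -118.7    5. ]
top small_ring [380.4, 123.6] 0.75 [ 721.5 -338.9    5. ]
top small_ring [309.0, 82.5] 0.74 [ 811.3 -198.5    5. ]
top small_ring [262.7, 97.0] 0.63 [ 783.3 -103.2    5. ]
top phone [239.7, 281.5] 0.95 [415.5 -48.1   5. ]
7.375 [ 383.75087682 -123.8984578   235.87925097] [-0.27489209  0.62614207  0.30050606]
```

View pics/e_scene.png

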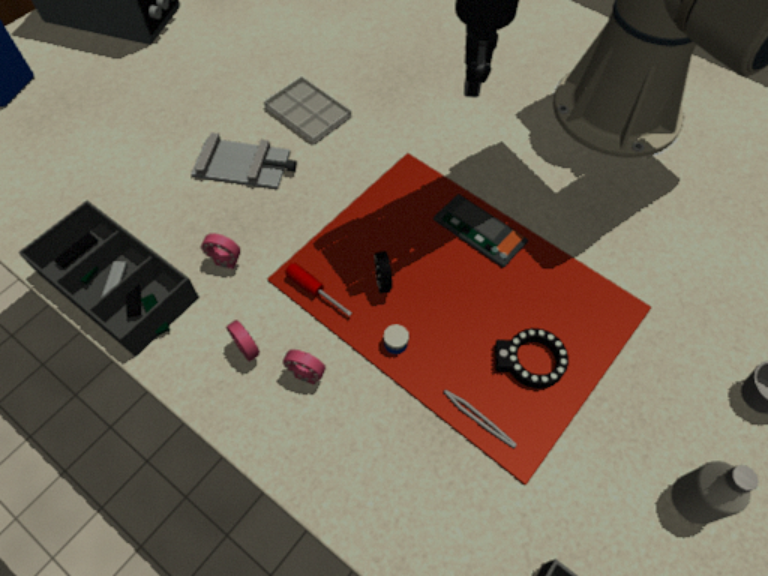

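View pics/e_top.png

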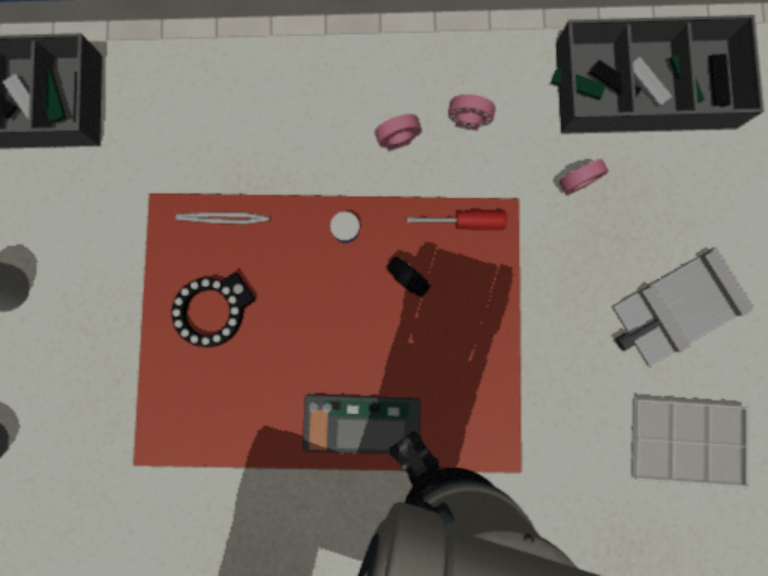

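The light lies flat with its LEDs up, around (207,312) in the top view. Its block is about 17 mm from where it stood. The phone (362,425) and small ring (408,275) are where they were, and the arm is clear.

```bash
python3 -c "
from rig import r
print(r.sign_off())"
```

```text
the job is handed in; nothing more can be done
None
```

The larger ring light now lies flat on the mat with its LEDs facing up. I tipped it backwards with a slow push of the shut fingertips near its top, then backed the arm away. The job was handed in at about 7.4 s of the 24 s allowed; no verdict is reported.

- **Larger light:** both cameras show all the LEDs facing up. Its block is about 17 mm from where it stood (limit 60 mm), estimated from the scene camera's reading. The network did not find it in the last top picture, so only my own look confirms it there.
- **Small ring and phone:** in the pictures the small ring still stands and neither it nor the phone has visibly moved. The network's readings for them shifted by up to about 13 mm between looks, which I took as its own noise.
- **Push force:** contact readings at the end of each push stayed near 1 N, at noise level. I did not log the force between those readings.
- **Arm:** it ended clear of everything, with the TCP about 236 mm above the bench and no contact force beyond noise.

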